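# Press down the safety buttons along a row of jars

## Robot

A 6-joint arm with a two-finger parallel gripper is mounted at the origin on the work surface. World frame = base frame: x ahead of the robot, y to its left, z up, the work surface at z = 0. Lengths are in m, angles in rad, forces in N, time in s.
With the tool pointing down it reaches from about 0.425 to 0.95 m from the base axis. Payload 3.5 kg.
Tool frame: the origin (TCP) lies between the finger pads, 19 mm behind the fingertips; this is the grasp point; z points along the fingers, y is the line along which they close (so a half turn about z gives the same grasp; the last joint's range is limited). The gripper opens to 85 mm and grips with 20 to 120 N. Pads are 22 mm wide; open, the fingers measure 114 mm over their backs; the gripper's body (76 mm by 85 mm) begins 54 mm behind the grasp point. The pads swing forward as they close: fully open they stand 13 mm farther back than shut.
Start: joints at [-1.395, 0.286, 1.577, -0, 1.279, -0.15], TCP at [0.216, -0.639, 0.25] pointing down, gripper open.
Joint ranges: [-2.77, 2.77], [-0.9, 2.22], [0.21, 2.48], [-1.53, 4.67], [0.24, 2.81], [-2.84, 2.84]. Speed limits (rad/s): [2.79, 2.79, 3.14, 3.14, 3.14, 3.14].

## Interface

Orientations are given as a unit quaternion [x, y, z, w].
In Python, from plant import ctrl gives the robot as it stands. The module is installed in compiled form; this text tells all that it offers.
- The arm moves only by the shell command python3 -m crank 'ROWS' [OPENING] [FORCE]. ROWS is JSON, a list of rows, each a list of 6 numbers: the shift along the tool's x, y, z in cm, then the turn, a rotation vector about the tool's x, y, z in rad. In form: [[tx, ty, tz, rx, ry, rz], ...]. A call has 1 to 10 rows; each row is the pose to reach, as a shift and turn from the pose commanded when the call began, along the tool's axes at that moment; what a row does not reach only later rows make up. A row lasts 1/10 s, in which the tool goes at most 50 mm and 8.59 degrees, less where a joint would pass 70% of its speed; a pose out of reach is approached as far as the arm can. A call with a gripper value outside its range is refused whole. OPENING is the opening, from 0 (shut) to 1 (fully open), set as the call begins (- or left out, the last holds). The fingers move at their own pace and stop on an object; FORCE is the grip in N (left out, the last holds). Time passes only in rows, so rows that repeat a pose let the fingers close. It gives the time, the measured TCP pose, the force, the opening and the grip force at its end, in the units of the state.
- ctrl.get_state(): the state, without advancing time (a new reading comes with each control period).
- ctrl.read_camera(name): name is "scene" or "top" or "wrist"; returns (picture, depth): 400x640x3 uint8, blue, green, red; 400x640 float32, m along the optical axis (not along the pixel's ray), 0 where there is no reading.
- ctrl.camera_info(name): a dict with "K" (3x3 intrinsics, pixels), "origin" and "orientation" of the camera in the world. Camera axes: x right, y down, z forward; pixel columns grow to the right and rows downward; lengths in m; the calibration is good to about 2 mm. The wrist camera is an equidistant fisheye: a pixel r from the principal point sees the ray r / f radians off the axis. A picture is of the moment at which its call begins: read the wrist's pose just before it. camera_info takes no time and is no camera call; for the wrist camera it gives the pose at the moment of the call.
- ctrl.sign_off(): hands the job in; it is judged then, once.
The state is a dict: "time": time; "qpos": joint angles; "dq": joint speeds; "joint_efforts": joint torques, N m; "eef_pos": TCP position; "tcp_rot": TCP orientation; "contact_force": force on the tool from outside, world axes, zero at the start; "wrist_torque": the same for the moment, N m; "opening": opening from 0.0 (shut) to 1.0 (fully open); "finger_force": force on a finger pad.
Only numpy, scipy, OpenCV 4.12 (cv2) and the standard library are available. Lean on these libraries where they do the work, as an engineer would, in place of code of your own. Each camera call takes 0.05 s, during which the arm holds its last target. There are 200 camera calls.

## Task

Four jars stand in a row on the sheet pan, with the blue safety buttons in their lids still popped up. Gently press each button fully down with the fingertips, one after another along the row, starting with the green-lidded jar at one end, and between the first and the last keep the fingertips low over the lids (no more than about 5 cm above them). Do not push about, tip or lift any jar, and leave the black-lidded jar, the spoon and the water bottle alone.

Things in the scene. Friction and masses are not known exactly. Their poses are not given: they have to be found in the camera images.
- jar_green: loose filled glass jar, green lid and green contents, the start of the row, always at one end; 62 mm across, 66 mm high to the flat lid top, about 180 g, standing upright on the pan. Origin at the centre of its underside, z up; its yaw means nothing
- top_green (a point): centre of the top face of that jar's blue safety button: a disc 26 mm across in the middle of the lid, standing 5 mm above the lid when popped up (66 + 5 = 71 mm above the jar's underside) and 1 mm when fully down. The point moves with the button
- button_green (a joint): how far that jar's button is pressed down (m): 0 popped up, 0.004 fully down. It yields at about 2.5 N, has no spring, stays where it is pushed and stops hard at 0.004
- jar_tan1: loose filled glass jar, white lid and tan contents, one of the two middle jars; 62 mm across, 66 mm high to the flat lid top, about 180 g, standing upright on the pan. Origin at the centre of its underside, z up; its yaw means nothing
- top_tan1 (a point): centre of the top face of that jar's blue safety button: a disc 26 mm across in the middle of the lid, standing 5 mm above the lid when popped up (66 + 5 = 71 mm above the jar's underside) and 1 mm when fully down. The point moves with the button
- button_tan1 (a joint): how far that jar's button is pressed down (m): 0 popped up, 0.004 fully down. It yields at about 2.5 N, has no spring, stays where it is pushed and stops hard at 0.004
- jar_tan2: loose filled glass jar, white lid and tan contents, the other middle jar (the two look alike); 62 mm across, 66 mm high to the flat lid top, about 180 g, standing upright on the pan. Origin at the centre of its underside, z up; its yaw means nothing
- top_tan2 (a point): centre of the top face of that jar's blue safety button: a disc 26 mm across in the middle of the lid, standing 5 mm above the lid when popped up (66 + 5 = 71 mm above the jar's underside) and 1 mm when fully down. The point moves with the button
- button_tan2 (a joint): how far that jar's button is pressed down (m): 0 popped up, 0.004 fully down. It yields at about 2.5 N, has no spring, stays where it is pushed and stops hard at 0.004
- jar_brown: loose filled glass jar, white lid and brown contents, always at the other end of the row; 62 mm across, 66 mm high to the flat lid top, about 180 g, standing upright on the pan. Origin at the centre of its underside, z up; its yaw means nothing
- top_brown (a point): centre of the top face of that jar's blue safety button: a disc 26 mm across in the middle of the lid, standing 5 mm above the lid when popped up (66 + 5 = 71 mm above the jar's underside) and 1 mm when fully down. The point moves with the button
- button_brown (a joint): how far that jar's button is pressed down (m): 0 popped up, 0.004 fully down. It yields at about 2.5 N, has no spring, stays where it is pushed and stops hard at 0.004
- jar_black: loose jar of the same size, dark red contents, flat black lid without a button (lid top 66 mm above its underside), standing on the pan about 0.1 m beyond the row: leave alone. Origin at the centre of its underside
- spoon: loose spoon, steel bowl and wooden handle, 200 mm long, 20 mm high, lying flat on the pan roughly parallel to the row, about 0.1 m on the robot's side of it: leave alone. Lies along its own x, handle to -x
- water: loose water bottle, 64 mm across and 200 mm high, on the table to the robot's right of the pan: leave alone. Origin at the centre of its underside
- pan: aluminium sheet pan, fixed, 330 mm (its x) by 460 mm (its y), floor 4 mm above the table, rim 26 mm high. Origin at the centre of its underside. The row of four jars runs roughly along its y axis, neighbours about 85 mm apart, up to about 10 mm out of line
Not all that is in view belongs to the job. Leave any pink look-alike of the jar_tan2 alone.

How it is judged:
On the way, in this order (a step that is already met when the one before it is completed fails the run):
1. the green jar's button is pressed down (value of joint button_green above 0.0025 m), for 0.1 s.
2. the button of the green jar's neighbour is pressed down (((horizontal distance between jar_green and jar_tan1 below 0.125 m and value of joint button_tan1 above 0.0025 m) or (horizontal distance between jar_green and jar_tan2 below 0.125 m and value of joint button_tan2 above 0.0025 m))), for 0.1 s.
3. the buttons of both middle jars are down (value of joint each of button_tan1, button_tan2 above 0.0025 m), for 0.1 s.
4. the brown jar's button, at the far end, is pressed down (value of joint button_brown above 0.0025 m), for 0.1 s.
At the end, for the whole second after the job is handed in: all four buttons are down (at least 2.5 of their 4 mm), the four jars stand upright and at rest within 15 mm of where they began, and the black-lidded jar, spoon and water bottle are within 15 mm of where they began (all of step 3 and value of joint each of button_green, button_brown above 0.0025 m and distance of each of jar_green, jar_tan1, jar_tan2, jar_brown, jar_black, spoon, water from where it was at the start of the episode below 0.015 m and angle between each of jar_green, jar_tan1, jar_tan2, jar_brown's own z axis and vertical below 0.1 rad and linear speed of each of jar_green, jar_tan1, jar_tan2, jar_brown below 0.02 m/s); the robot touches nothing.
It fails at once if a jar of the row is shifted or lifted by more than 15 mm or tipped by more than about 14 degrees (distance of any of jar_green, jar_tan1, jar_tan2, jar_brown from where it was at the start of the episode above 0.015 m or angle between any of jar_green, jar_tan1, jar_tan2, jar_brown's own z axis and vertical above 0.25 rad).
It fails at once if the fingers press on a jar of the row with more than 30 N (contact force between the fingers and jar_green above 30 N or contact force between the fingers and jar_tan1 above 30 N or contact force between the fingers and jar_tan2 above 30 N or contact force between the fingers and jar_brown above 30 N).
It fails at once if the arm or the gripper's body, not the fingers, presses on a jar of the row (contact force between the arm and jar_green above 3 N or contact force between the arm and jar_tan1 above 3 N or contact force between the arm and jar_tan2 above 3 N or contact force between the arm and jar_brown above 3 N).
It fails at once if the TCP rises more than 165 mm above the table (fingertips some 70 mm above the buttons) after the first button is down and before the last is (value of joint button_green above 0.0025 m and not (value of joint button_brown above 0.0025 m) and height (world z) of the grasp point above 0.165 m).
It fails at once if the black-lidded jar, the spoon or the water bottle is moved by more than 15 mm (distance of any of jar_black, spoon, water from where it was at the start of the episode above 0.015 m).
It also fails if it takes over 51 s, if anything falls off the work surface, if the arm or the gripper's body presses on something with over 40 N, if the wrist force passes 120 N, or if a joint passes its speed limit or range.

## Working session

There is one attempt and no reset: what is moved stays moved. The work goes in short steps, Python scripts to look and compute and a shell command to move; the robot and the scene stay as the last step left them, time stands still between calls to the robot, and variables do not carry over. Pictures are saved under pics/ and viewed, at most 10 in all, crops included, and the job is handed in when it is done.

```bash
mkdir -p pics; cat > h.py <<'E'
import numpy as np, cv2
from scipy.spatial.transform import Rotation as R
from plant import ctrl
def cloud(name):
    im,d=ctrl.read_camera(name); c=ctrl.camera_info(name); K=np.array(c["K"])
    v,u=np.indices(d.shape); 
    P=np.stack([(u-K[0,2])/K[0,0]*d,(v-K[1,2])/K[1,1]*d,d],-1)
    return im,d,P@R.from_quat(c["orientation"]).as_matrix().T+np.array(c["origin"])
E
python3 - <<'E'
from h import *
s=ctrl.get_state(); print(s)
im,d,W=cloud("top"); cv2.imwrite("pics/top.png",im); np.save("top.npy",W)
print(ctrl.camera_info("top"))
hsv=cv2.cvtColor(im,cv2.COLOR_BGR2HSV)
m=cv2.inRange(hsv,(95,100,40),(130,255,255))
n,l,st,c=cv2.connectedComponentsWithStats(m)
for i in range(1,n):
    if st[i,4]>15:
        q=W[(l==i)&(d>0)]; print(st[i],c[i].round(1),np.median(q,0).round(4),q.mean(0).round(4))
E
```

```text
{'time': 0.0, 'qpos': array([-1.39500202e+00,  2.87175631e-01,  1.57817819e+00, -7.48650803e-06,
        1.27856307e+00, -1.50030700e-01]), 'dq': array([-1.24061644e-03,  2.02335606e-04, -1.10211974e-03,  7.62817339e-05,
       -1.78549293e-03,  8.63350795e-04]), 'joint_efforts': array([-5.65456285e-04, -4.05981731e+01, -2.92626411e+01, -8.85117583e-05,
        5.82960929e-03,  9.15790324e-07]), 'eef_pos': array([ 0.21596077, -0.63888076,  0.24863982]), 'tcp_rot': array([ 9.86758240e-01,  1.62193787e-01, -1.85527371e-05, -1.16197383e-03]), 'contact_force': array([-0.25180467,  0.5426771 ,  0.90952079]), 'wrist_torque': array([-0.01464458,  0.00670834, -0.02297643]), 'finger_force': 0.0, 'opening': 1.001400230883467}
{'K': array([[379.21388004,   0.        , 315.59423899],
       [  0.        , 379.21388004, 203.97395093],
       [  0.        ,   0.        ,   1.        ]]), 'origin': array([ 0.38955399, -0.06928989,  1.2094466 ]), 'orientation': array([ 0.70982133, -0.69959157,  0.05473182, -0.06107157])}
[249 189   8   9  53] [252.4 193. ] [0.6083 0.1364 0.0765] [0.6083 0.1354 0.0762]
[275 201   8   8  52] [278.5 204.5] [0.5736 0.0546 0.0765] [0.5737 0.0547 0.0768]
[162 204   8   8  51] [165.4 207.8] [0.5592 0.3998 0.072 ] [0.5595 0.3995 0.0719]
[300 207   9   8  55] [304.1 210.7] [ 0.5552 -0.0229  0.0763] [ 0.5561 -0.0231  0.0762]
[330 216   8   8  54] [333.4 219.6] [ 0.529  -0.1108  0.077 ] [ 0.53   -0.1119  0.0768]
[176 234   8   9  54] [179.6 238.1] [0.4684 0.3498 0.072 ] [0.4681 0.3495 0.0718]
```

View pics/top.png

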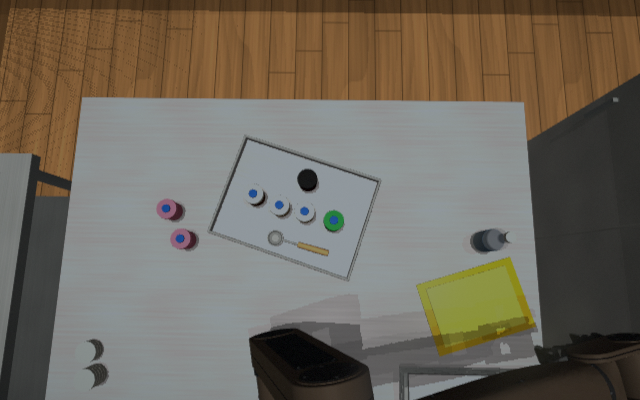

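The top view shows the row running from the green jar (333,219) through the tan jars (304,211) and (279,204) to the brown jar (252,193). The black lid is at (307,180), the spoon at (300,243), the bottle at (487,240), and the pink decoys at (166,209) and (180,238). I'll raise the arm, shut the gripper and travel to above the green jar.

```bash
python3 -m crank '[[0,0,-4,0,0,0],[4,-3.4,-4,0,0,0],[8,-6.9,-4,0,0,0],[11.5,-10,-4,0,0,0],[15,-13,-4,0,0,0],[19,-16.4,-4,0,0,0],[23,-19.8,-4,0,0,0],[23,-19.8,-4,0,0,0]]' 0 20
python3 -m crank '[[3.5,-3,0,0,0,0],[7,-6,0,0,0,0],[10.5,-9,0,0,0,0],[14,-12,1,0,0,0],[17,-14.6,3,0,0,0],[20,-17.2,5,0,0,0],[23.5,-20.2,7,0,0,0],[23.5,-20.2,9,0,0,0],[23.5,-20.2,9,0,0,0],[23.5,-20.2,9,0,0,0]]'
python3 - <<'E'
from h import *
from scipy.optimize import least_squares
s=ctrl.get_state(); print(s["eef_pos"],s["tcp_rot"],s["contact_force"],s["opening"])
c=ctrl.camera_info("wrist"); im,d=ctrl.read_camera("wrist"); cv2.imwrite("pics/w1.png",im)
K=np.array(c["K"]);Q=R.from_quat(c["orientation"]).as_matrix();o=np.array(c["origin"])
hsv=cv2.cvtColor(im,cv2.COLOR_BGR2HSV)
m=cv2.inRange(hsv,(95,100,40),(130,255,255))
n,l,st,ce=cv2.connectedComponentsWithStats(m)
for i in range(1,n):
    if st[i,4]>30:
        v,u=np.nonzero(l==i); a=np.stack([(u-K[0,2])/K[0,0],(v-K[1,2])/K[1,1]],-1); r=np.linalg.norm(a,axis=1)
        ray=np.c_[a/r[:,None]*np.sin(r)[:,None],np.cos(r)]
        w=ray@Q.T; p=o+w*((0.075-o[2])/w[:,2])[:,None]
        z=d[v,u]; pd=o+(ray*(z/ray[:,2])[:,None])@Q.T
        (cx,cy),rad=cv2.minEnclosingCircle(p[:,:2].astype(np.float32))
        print(st[i],ce[i].round(),"circ",round(cx,4),round(cy,4),round(rad,4),"mean",p.mean(0).round(4),"depth",np.median(pd[z>0],0).round(4))
E
```

```text
time: 0.85
eef_pos: [0.3725, -0.3738, 0.2894]
tcp_rot: [0.986, 0.165, 0.0, -0.001]
contact_force: [-0.8, -0.4, 0.6]
opening: -0.005
finger_force: 0.0
time: 1.85
eef_pos: [0.5283, -0.1123, 0.1996]
tcp_rot: [0.987, 0.162, -0.001, -0.0]
contact_force: [0.4, -0.3, 1.5]
opening: 0.0
finger_force: 0.0
[ 0.52826012 -0.11230671  0.19961051] [ 9.86803259e-01  1.61922088e-01 -7.22416007e-04 -2.09409598e-04] [ 0.44057029 -0.32606923  1.4636351 ] 0.0004889296170273195
[ 89  27  20  25 366] [98. 39.] circ 0.6085 0.1351 0.0134 mean [0.6086 0.1354 0.075 ] depth [0.6087 0.1359 0.0743]
[142  75  25  28 530] [154.  89.] circ 0.5744 0.0549 0.013 mean [0.5745 0.0549 0.075 ] depth [0.5745 0.0555 0.0742]
[213 117  29  30 663] [227. 131.] circ 0.5562 -0.0218 0.0126 mean [ 0.5565 -0.0221  0.075 ] depth [ 0.5563 -0.0219  0.0743]
[304 178  30  29 675] [318. 192.] circ 0.5305 -0.1098 0.0128 mean [ 0.5306 -0.1098  0.075 ] depth [ 0.5303 -0.1099  0.0742]
```

View pics/w1.png

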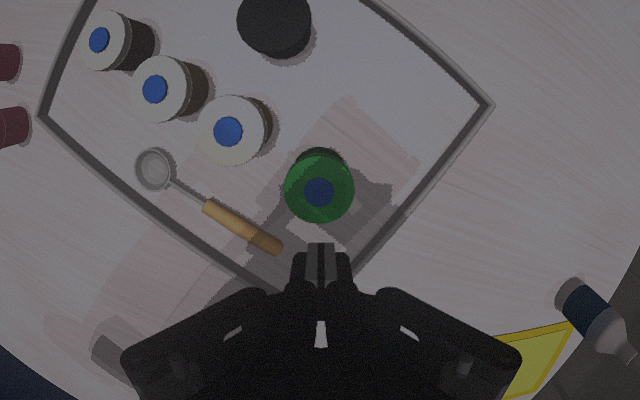

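The wrist view shows all four buttons clearly: (318,192), (227,131), (154,89) and (98,39). Their positions agree with the top view to within about 2 mm. I'll descend over the green jar.

```bash
python3 -m crank '[[0.3,-0.2,3,0,0,0],[0.3,-0.2,6,0,0,0],[0.3,-0.2,8.5,0,0,0],[0.3,-0.2,9.5,0,0,0],[0.3,-0.2,10,0,0,0],[0.3,-0.2,10.2,0,0,0],[0.3,-0.2,10.2,0,0,0],[0.3,-0.2,10.2,0,0,0]]'
python3 -m crank '[[0,0,0.1,0,0,0],[0,0,0.2,0,0,0],[0,0,0.3,0,0,0],[0,0,0.4,0,0,0],[0,0,0.5,0,0,0],[0,0,0.5,0,0,0]]'
```

```text
time: 2.7
eef_pos: [0.5317, -0.1092, 0.0995]
tcp_rot: [0.987, 0.162, 0.001, 0.001]
contact_force: [0.2, 0.3, 0.6]
opening: -0.0
finger_force: 0.0
time: 3.3
eef_pos: [0.5308, -0.1088, 0.0931]
tcp_rot: [0.987, 0.162, -0.0, -0.0]
contact_force: [-0.3, -0.4, 1.1]
opening: -0.001
finger_force: 0.6
```

```bash
python3 -m crank '[[0,0,0.05,0,0,0],[0,0,0.1,0,0,0],[0,0,0.15,0,0,0],[0,0,0.15,0,0,0]]'
python3 -m crank '[[0,0,0.05,0,0,0],[0,0,0.1,0,0,0],[0,0,0.1,0,0,0],[0,0,0.1,0,0,0]]'
```

```text
time: 3.7
eef_pos: [0.5308, -0.1088, 0.0915]
tcp_rot: [0.987, 0.162, 0.0, -0.0]
contact_force: [-0.9, 1.0, 2.7]
opening: 0.001
finger_force: 1.1
time: 4.1
eef_pos: [0.5308, -0.1088, 0.0904]
tcp_rot: [0.987, 0.162, 0.0, -0.0]
contact_force: [-0.1, -0.1, 1.8]
opening: 0.003
finger_force: 0.9
```

```bash
python3 -m crank '[[0,0,0.03,0,0,0],[0,0,0.06,0,0,0],[0,0,0.06,0,0,0]]'
python3 -m crank '[[0,0,0.03,0,0,0],[0,0,0.05,0,0,0],[0,0,0.05,0,0,0]]'
```

```text
time: 4.4
eef_pos: [0.5308, -0.1088, 0.0899]
tcp_rot: [0.987, 0.162, 0.0, -0.0]
contact_force: [-1.6, 0.8, 2.7]
opening: 0.001
finger_force: 1.1
time: 4.7
eef_pos: [0.5308, -0.1088, 0.0898]
tcp_rot: [0.987, 0.162, -0.0, -0.0]
contact_force: [-2.4, 1.4, 4.7]
opening: -0.003
finger_force: 2.5
```

```bash
python3 -m crank '[[0,0,0.03,0,0,0],[0,0,0.05,0,0,0],[0,0,0.05,0,0,0]]'
python3 -m crank '[[0,0,-0.5,0,0,0],[0,0,-1.5,0,0,0],[0,0,-2.5,0,0,0],[0,0,-2.5,0,0,0],[0,0,-2.5,0,0,0]]'
python3 - <<'E'
from h import *
s=ctrl.get_state(); M=R.from_quat(s["tcp_rot"]).as_matrix()
P=np.array([[.5304,-.1098],[.5563,-.0219],[.5745,.0552],[.6086,.1354]])
print(s["eef_pos"],(M.T@np.array([*(P[1]-s["eef_pos"][:2]),0])*100).round(2))
for a,b in zip(P,P[1:]): print((M.T@np.array([*(b-a),0])*100).round(2))
E
```

```text
time: 5.0
eef_pos: [0.531, -0.1089, 0.0898]
tcp_rot: [0.987, 0.162, -0.0, 0.0]
contact_force: [-2.7, 1.4, 7.5]
opening: 0.001
finger_force: 3.7
time: 5.5
eef_pos: [0.5311, -0.109, 0.1145]
tcp_rot: [0.987, 0.162, 0.001, 0.0]
contact_force: [0.1, -0.3, -0.1]
opening: 0.003
finger_force: 0.0
[ 0.53110668 -0.10899472  0.1144786 ] [ 5.17 -7.45 -0.  ]
[ 5.27 -7.5  -0.  ]
[ 4.19 -6.72 -0.  ]
[ 5.8  -6.51 -0.  ]
```

The button hit its hard stop at TCP z = 0.0898 m with 7.5 N, and it came away clean. I'll repeat this on the neighbour.

```bash
python3 -m crank '[[1.5,-2.2,-0.3,0,0,0],[3.2,-4.6,-0.3,0,0,0],[4.5,-6.5,-0.3,0,0,0],[5.2,-7.5,0,0,0,0],[5.2,-7.5,0.5,0,0,0],[5.2,-7.5,1.2,0,0,0],[5.2,-7.5,1.6,0,0,0],[5.2,-7.5,1.8,0,0,0],[5.2,-7.5,1.8,0,0,0]]'
python3 -m crank '[[0,0,0.08,0,0,0],[0,0,0.16,0,0,0],[0,0,0.24,0,0,0],[0,0,0.32,0,0,0],[0,0,0.4,0,0,0],[0,0,0.48,0,0,0],[0,0,0.56,0,0,0],[0,0,0.64,0,0,0],[0,0,0.64,0,0,0]]'
python3 -m crank '[[0,0,0.03,0,0,0],[0,0,0.06,0,0,0],[0,0,0.06,0,0,0],[0,0,0.06,0,0,0]]'
```

```text
time: 6.4
eef_pos: [0.5556, -0.0218, 0.0953]
tcp_rot: [0.987, 0.162, -0.001, -0.0]
contact_force: [-0.7, 1.4, -0.4]
opening: 0.004
finger_force: 0.0
time: 7.3
eef_pos: [0.5562, -0.0212, 0.0898]
tcp_rot: [0.987, 0.162, 0.0, 0.0]
contact_force: [-1.6, -0.6, 2.8]
opening: 0.003
finger_force: 1.7
time: 7.7
eef_pos: [0.5563, -0.0212, 0.0897]
tcp_rot: [0.987, 0.162, 0.0, 0.0]
contact_force: [-1.8, -0.6, 6.1]
opening: -0.002
finger_force: 3.2
```

Same hard stop, at 6.1 N. On to the second tan jar.

```bash
python3 -m crank '[[0,0,-0.5,0,0,0],[0,0,-1.5,0,0,0],[0,0,-2.5,0,0,0],[0,0,-2.5,0,0,0]]'
python3 -m crank '[[1.4,-2.2,-0.3,0,0,0],[2.7,-4.4,-0.3,0,0,0],[3.6,-5.8,-0.3,0,0,0],[4.2,-6.7,0,0,0,0],[4.2,-6.7,0.5,0,0,0],[4.2,-6.7,1.2,0,0,0],[4.2,-6.7,1.6,0,0,0],[4.2,-6.7,1.8,0,0,0],[4.2,-6.7,1.8,0,0,0]]'
python3 -m crank '[[0,0,0.08,0,0,0],[0,0,0.16,0,0,0],[0,0,0.24,0,0,0],[0,0,0.32,0,0,0],[0,0,0.4,0,0,0],[0,0,0.48,0,0,0],[0,0,0.56,0,0,0],[0,0,0.64,0,0,0],[0,0,0.7,0,0,0],[0,0,0.7,0,0,0]]'
```

```text
time: 8.1
eef_pos: [0.5574, -0.0213, 0.116]
tcp_rot: [0.987, 0.162, 0.002, 0.001]
contact_force: [0.4, 0.6, -0.1]
opening: -0.001
finger_force: 0.0
time: 9.0
eef_pos: [0.574, 0.0552, 0.0953]
tcp_rot: [0.987, 0.162, -0.001, -0.0]
contact_force: [-0.2, -0.3, -1.3]
opening: -0.002
finger_force: 0.0
time: 10.0
eef_pos: [0.5747, 0.0557, 0.0897]
tcp_rot: [0.987, 0.162, 0.0, 0.0]
contact_force: [-2.0, -0.4, 5.7]
opening: 0.002
finger_force: 2.9
```

```bash
python3 -m crank '[[0,0,-0.5,0,0,0],[0,0,-1.5,0,0,0],[0,0,-2.5,0,0,0],[0,0,-2.5,0,0,0]]'
python3 -m crank '[[1.8,-2,-0.3,0,0,0],[3.6,-4,-0.3,0,0,0],[5,-5.6,-0.3,0,0,0],[5.8,-6.5,0,0,0,0],[5.8,-6.5,0.5,0,0,0],[5.8,-6.5,1.2,0,0,0],[5.8,-6.5,1.6,0,0,0],[5.8,-6.5,1.8,0,0,0],[5.8,-6.5,1.8,0,0,0]]'
python3 -m crank '[[0,0,0.08,0,0,0],[0,0,0.16,0,0,0],[0,0,0.24,0,0,0],[0,0,0.32,0,0,0],[0,0,0.4,0,0,0],[0,0,0.48,0,0,0],[0,0,0.56,0,0,0],[0,0,0.64,0,0,0],[0,0,0.7,0,0,0],[0,0,0.7,0,0,0]]'
```

```text
time: 10.4
eef_pos: [0.5758, 0.0558, 0.1162]
tcp_rot: [0.987, 0.162, 0.002, 0.0]
contact_force: [-0.1, -0.1, 1.1]
opening: 0.002
finger_force: 0.0
time: 11.3
eef_pos: [0.6081, 0.1353, 0.0952]
tcp_rot: [0.987, 0.162, -0.001, -0.0]
contact_force: [-0.5, -0.3, -0.1]
opening: 0.0
finger_force: 0.0
time: 12.3
eef_pos: [0.6088, 0.1359, 0.0897]
tcp_rot: [0.987, 0.162, 0.0, 0.0]
contact_force: [-2.5, -1.7, 5.9]
opening: 0.002
finger_force: 2.8
```

All four reached the stop. I'll retreat upward and check.

```bash
python3 -m crank '[[0,0,-0.5,0,0,0],[0,0,-1.5,0,0,0],[0,0,-3,0,0,0],[0,0,-6,0,0,0],[-3,2,-9,0,0,0],[-6,4,-12,0,0,0],[-9,6,-12,0,0,0],[-9,6,-12,0,0,0],[-9,6,-12,0,0,0],[-9,6,-12,0,0,0]]'
python3 - <<'E'
from h import *
c=ctrl.camera_info("wrist"); im,d=ctrl.read_camera("wrist"); cv2.imwrite("pics/w2.png",im)
K=np.array(c["K"]);Q=R.from_quat(c["orientation"]).as_matrix();o=np.array(c["origin"])
m=cv2.inRange(cv2.cvtColor(im,cv2.COLOR_BGR2HSV),(95,100,40),(130,255,255))
n,l,st,ce=cv2.connectedComponentsWithStats(m)
for i in range(1,n):
    if st[i,4]>30:
        v,u=np.nonzero(l==i); a=np.stack([(u-K[0,2])/K[0,0],(v-K[1,2])/K[1,1]],-1); r=np.linalg.norm(a,axis=1)
        ray=np.c_[a/r[:,None]*np.sin(r)[:,None],np.cos(r)]; z=d[v,u]
        pd=o+(ray*(z/ray[:,2])[:,None])@Q.T
        print(ce[i].round(),np.median(pd[z>0],0).round(4))
E
```

```text
time: 13.3
eef_pos: [0.5429, 0.0508, 0.2093]
tcp_rot: [0.987, 0.162, 0.0, -0.0]
contact_force: [0.1, 0.4, 0.3]
opening: 0.0
finger_force: 0.0
[37. 87.] [0.5597 0.4006 0.0702]
[248.  89.] [0.6084 0.137  0.0702]
[326. 155.] [0.5743 0.0565 0.0703]
[ 55. 171.] [0.4691 0.3509 0.0701]
[399. 202.] [ 0.5558 -0.0211  0.0703]
[463. 250.] [ 0.5297 -0.1094  0.0704]
[626. 317.] [ 0.4997 -0.5548  0.081 ]
[ 14. 387.] [-0.7614  1.0161 -0.0531]
```

View pics/w2.png

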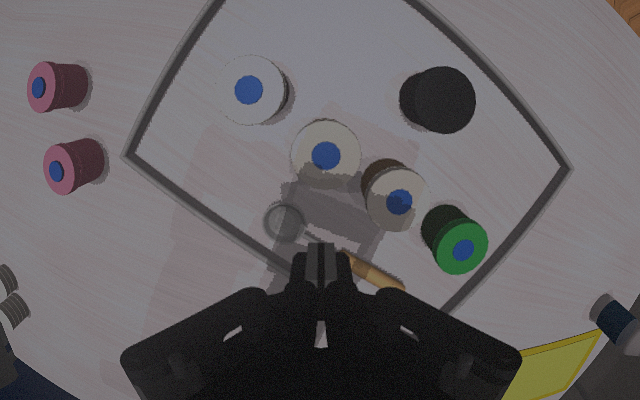

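The buttons at (463,250), (399,202), (326,155) and (248,89) are now all at z ≈ 0.0703 m, about 4 mm lower than before. The jars are upright and in place to within about 1 mm.

```bash
python3 -c "
from plant import ctrl
print(ctrl.sign_off())"
```

```text
the job is handed in; nothing more can be done
None
```

All four buttons were pressed fully down in order from green to brown, the last look showed the four jars upright and within about 1 mm of where they started, and the job is handed in (no verdict was returned).

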